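Dock a battery pack through the dust flap of the bench charger

ROBOT

A 6-joint arm with a two-finger parallel gripper is mounted at the origin on the work surface. World frame = base frame: x ahead of the robot, y to its left, z up, the work surface at z = 0. Lengths are in m, angles in rad, forces in N, time in s.
With the tool pointing down it reaches from about 0.3 to 0.85 m from the base axis. Payload 5.4 kg.
Tool frame: the origin (TCP) lies at the very end of the fingers, on their centre line; the grasp point (between the pads) lies 19 mm behind it; z points along the fingers, y is the line along which they close (so a half turn about z gives the same grasp; the last joint's range is limited). The gripper opens to 85 mm and grips with 20 to 120 N. Pads are 22 mm wide; open, the fingers measure 114 mm over their backs; the gripper's body (76 mm by 85 mm) begins 54 mm behind the grasp point. The pads swing forward as they close: fully open they stand 13 mm farther back than shut.
Start: joints at [-1.475, 0.158, 1.597, -0, 1.386, -0.21], TCP at [0.173, -0.548, 0.231] pointing down, gripper open.
Joint ranges: [-2.91, 2.91], [-0.94, 2.29], [0.18, 2.7], [-1.29, 4.43], [0.17, 2.64], [-3, 3]. Speed limits (rad/s): [2.57, 2.57, 3.14, 3.14, 3.14, 3.14].

INTERFACE

Orientations are given as a 3x3 rotation matrix whose columns are the frame's x, y, z axes.
In Python, from station import env gives the robot as it stands.
- The arm moves only by the tool arm_command, never from a script. Its argument "motion" is one flat list of numbers, 7 for each row, row after row: the shift along the tool's x, y, z in m, then the turn, a rotation vector about the tool's x, y, z in degrees, then the opening, from 0 (shut) to 1 (fully open). In form: [tx, ty, tz, wx, wy, wz, jaw, tx, ty, tz, wx, wy, wz, jaw, ...]. A call has 1 to 12 rows; each row shifts and turns the commanded pose from where the row before left it, along the tool's axes as they then stand; what a row does not reach is not made up. A row lasts 1/10 s, in which the tool goes at most 50 mm and 8.59 degrees, less where a joint would pass 70% of its speed; a pose out of reach is approached as far as the arm can. A call is refused whole if a number of a shift passes 0.05 or a number of a turn 8.59, either way. A call with a gripper value outside its range is refused whole. The fingers move at their own pace and stop on an object; "force" is the grip in N (left out, the last holds). Time passes only in rows, so rows that do not move let the fingers close. It gives the time, the measured TCP pose, the force, the opening and the grip force at its end, in the units of the state.
- env.get_obs(): the state, without advancing time (a new reading comes with each control period).
- env.snapshot(name): name is "side" or "top" or "wrist"; returns a dict with "image" (480x640x3 uint8, blue, green, red), "z_map" (480x640 float32, m along the optical axis (not along the pixel's ray), 0 where there is no reading), "K" (3x3 intrinsics, pixels), "R" (3x3) and "t" (3): a world point X has camera coordinates R X + t. Camera axes: x right, y down, z forward; pixel columns grow to the right and rows downward; lengths in m; the calibration is good to about 2 mm. A picture is of the moment at which its call begins.
- env.hand_in(): hands the job in; it is judged then, once.
Trained networks look in the newest picture that a camera, given by its name, has taken for a name from the list of things; names that differ only in an ending like _2 or _b are one class to them, and where a whole thing is asked for, a point or a joint stands for the part that bears it (a point fixed in the world has none). Each returns a list of dicts, best first, with "conf" (0 to 1); they miss things now and then, are a little off and sometimes report something else, mostly with a low value. They report only what shows in the picture. A call takes as long as a camera call. They do not tell look-alikes from the thing itself.
- env.find_in(camera, query): "box" ([left, top, right, bottom] in pixels, round what is visible of it).
- env.regions_of(camera, query): "mask" (480x640 bool, what is visible of it) and "box" ([left, top, right, bottom] in pixels, round what is visible of it).
- env.place_of(camera, query): "position" ([row, column] in pixels: a listed point, or the origin of a listed thing).
The state is a dict: "clock": time; "joints": joint angles; "joint_velocities": joint speeds; "tau": joint torques, N m; "position": TCP position; "tcp_rot": TCP orientation; "contact_force": force on the tool from outside, world axes, zero at the start; "torque": the same for the moment, N m; "grip_width": finger opening in m; "grasp_force": force on a finger pad.
Only numpy, scipy, OpenCV 4.12 (cv2) and the standard library are available. Lean on these libraries where they do the work, as an engineer would, in place of code of your own. Each camera call takes 0.05 s, during which the arm holds its last target. There are 200 camera calls.

TASK

Lay the yellow-topped battery pack on the charger's front apron, brass end towards the orange dust flap, then push it from behind along the lane floor, through the sprung flap, until you feel it press on the sprung contacts hidden inside. Hold it there with a steady push of about 12 N, never more than 20 N, for about a second, then ease off slowly and lift the fingers out so that the flap swings shut behind the pack, which stays upright on the lane floor, touching the contacts. Leave the red wax block, the blue can and the green edge guide where they are.

Things in the scene. Friction and masses are not known exactly. Their poses are not given: they have to be found in the camera images.
- pack_mid (a point): centre of the loose battery pack, a block 90 mm long (its x), 42 mm wide (y), 44 mm high (z), about 0.35 kg: black with a yellow top 8 mm thick; it lies on its underside on the bench. Its +x axis points to the brass-contact end (three brass strips, also seen on top at that end).
- pack_nose (a point): centre of the pack's brass-contact end face, 45 mm from pack_mid along the pack's +x, half-way up.
- bay: the fixed grey charger, 330 mm long (its x, -105 to +225 mm), 84 mm wide. Origin: on the bench under the middle of the shut flap; +x points along the lane into the charger, y is across the lane, z up. Its level floor is 5 mm thick throughout. The lane's middle is y = 0. All x below are in this frame.
- apron_mid (a point): middle of the open apron in front of the flap, on its floor (x = -55, floor 5 mm above the bench). It reaches from x = -105 to -5 mm and is 56 mm wide between two yellow kerbs 8 mm high (above the floor) and 6 mm thick.
- lane_mid (a point): middle of the uncovered part of the lane behind the flap, on its floor (x = 50). From x = -5 mm on, walls 14 mm thick rise 50 mm above the floor, 56 mm apart. Open above from x = 0 to 108 mm, so that fingers reaching down from above can follow the pack through the flap.
- roof_mid (a point): middle of the roof's top (x = 166, 63 mm above the bench) over the lane's inner end, x = 108 to 225 mm; its underside is 50 mm above the lane floor. Under it, unseen, stands the black contact block, 52 mm wide and 40 mm high, across the lane. It is sprung: it gives 1 mm per 5 N, up to 8 mm, and pushes the pack back a little when let go.
- pack_tail (a point): centre of the pack's plain black end face, 45 mm from pack_mid, the end to push on. The contact block's face, where the nose first meets it, stands somewhere from x = 148 to 186 mm in the bay's frame, different each time and not measured, so the tail ends at about x = 58 to 100 mm. Sliding takes 2 to 7 N, so the contacts feel that much less than the push.
- flap (a joint): angle of the orange dust flap, rad: 0 shut across the lane, growing to 1.5 as it swings inward (+x). An upright plate 52 mm long, 40 mm high, 4 mm thick, 3 mm above the lane floor, hinged on a vertical post at the lane's +y wall (x = 2, y = 28 mm in the bay's frame); its free edge sweeps inward to x = 55 mm. A light spring shuts it, 1.5 to 5.5 N at the middle of the plate.
- wax_mid (a point): centre of a red wax block, 110 x 45 x 22 mm, loose on the bench; not to be disturbed.
- cleaner_mid (a point): centre of an upright can with a blue band, 56 mm in diameter, 110 mm high, loose on the bench; not to be disturbed.
- guide_mid (a point): centre of a green ski edge-file guide with a steel file, about 95 x 50 x 34 mm, loose on the bench; not to be disturbed.
Things that resemble listed ones, but are neither listed nor needed, are in the scene too. Several things look just like the part that bears pack_mid: the one meant starts farthest to the robot's right.

How it is judged:
On the way, in this order (a step that is already met when the one before it is completed fails the run):
1. the pack lies on the apron's floor, brass end towards the shut flap (x of pack_mid in the frame of bay between -0.1 and -0.03 m and y of pack_mid in the frame of bay between -0.012 and 0.012 m and z of pack_mid in the frame of bay below 0.034 m and x of pack_nose in the frame of bay above -0.055 m and value of joint flap below 0.15 rad), for 0.2 s.
2. the pack, sliding on the floor, pushes the flap open from outside (x of pack_mid in the frame of bay between -0.03 and 0.035 m and z of pack_mid in the frame of bay below 0.034 m and x of pack_nose in the frame of bay above 0.01 m and contact force between pack and flap_c0 above 0.2 N and value of joint flap above 0.5 rad), for 0.05 s.
3. the pack is kept pressed on the contacts with more than 3 N for 0.4 s (contact force between pack and contacts_c0 above 3 N), for 0.4 s.
At the end, for the whole second after the job is handed in: the pack lies upright (within 0.1 rad) on the lane floor, wholly behind the flap, brass end inward and touching the contacts (more than 0.1 N), within 12 mm of the lane's middle, at rest; the flap is shut (under 0.08 rad) (x of pack_nose in the frame of bay above 0.143 m and y of pack_mid in the frame of bay between -0.012 and 0.012 m and z of pack_mid in the frame of bay below 0.034 m and angle between pack_mid's own z axis and vertical below 0.1 rad and contact force between pack and contacts_c0 above 0.1 N and value of joint flap below 0.08 rad and linear speed of pack below 0.01 m/s).
It fails at once if the contacts are pressed with more than 20 N (contact force between pack and contacts_c0 above 20 N).
It fails at once if the wax block, the can or the edge guide is moved more than 30 mm (distance of any of wax_mid, cleaner_mid, guide_mid from where it was at the start of the episode above 0.03 m).
It also fails if it takes over 72 s, if anything falls off the work surface, if the arm or the gripper's body presses on something with over 40 N, if the wrist force passes 120 N, or if a joint passes its speed limit or range.

## Working session

There is one attempt and no reset: what is moved stays moved. The work goes in short steps, Python scripts to look and compute and a tool call to move; the robot and the scene stay as the last step left them, time stands still between calls to the robot, and variables do not carry over. Pictures are saved under pics/ and viewed, at most 10 in all, crops included, and the job is handed in when it is done.

Besides the shell and the picture viewer there is one more tool, called in YAML: its name, and indented under it one key for each argument. arm_command: Moves the arm, as the interface text tells. Its arguments: {"type":"object","properties":{"motion":{"type":"array"},"force":{"type":"number"}},"required":["motion"]}

```bash
mkdir -p pics; ls
python3 - <<'E'
from station import env
import cv2,numpy as np
o=env.get_obs();print(o['clock'],o['position'],o['tcp_rot'],o['grip_width'])
ims=[]
for c in ("top","side"):
    s=env.snapshot(c);ims.append(s);cv2.imwrite(f"pics/{c}0.png",s["image"]);np.savez(f"{c}0.npz",**s)
    print(c,s["K"].tolist(),s["R"].tolist(),s["t"].tolist())
    for q in ("pack_mid","pack_nose","pack_tail","bay","apron_mid","lane_mid","roof_mid","flap"):
        print(q,[(np.round(d["position"]).tolist(),round(d["conf"],2)) for d in env.place_of(c,q)])
print(env.get_obs()['clock'])
E
```

```text
pics
0.0 [ 0.17302266 -0.54769164  0.23028689] [[ 9.53609881e-01  3.01045112e-01 -1.86336594e-04]
 [ 3.01044895e-01 -9.53607994e-01  1.94063230e-03]
 [ 4.06525801e-04 -1.90670182e-03 -9.99998100e-01]] 0.08582021576265175
top [[602.1283144142222, 0.0, 312.5504990478977], [0.0, 602.1283144142222, 240.55913984957192], [0.0, 0.0, 1.0]] [[-0.02904074096482267, -0.9993682561652344, -0.020487165091159783], [-0.9951611933924948, 0.030831011859931767, -0.09329334313507083], [0.09386604567062254, 0.01767872384961972, -0.9954278618730787]] [0.0364302933249512, 0.5260410416687221, 1.171106806536397]
pack_mid [([272.0, 404.0], 0.82), ([272.0, 471.0], 0.78), ([342.0, 440.0], 0.64)]
pack_nose [([328.0, 457.0], 0.92), ([255.0, 460.0], 0.77), ([296.0, 410.0], 0.58)]
pack_tail [([291.0, 483.0], 0.84), ([358.0, 420.0], 0.63), ([250.0, 396.0], 0.56)]
bay [([240.0, 305.0], 0.55)]
apron_mid [([271.0, 301.0], 0.57)]
lane_mid [([221.0, 312.0], 0.55)]
roof_mid [([157.0, 321.0], 0.72)]Traceback (most recent call last):
  File "<stdin>", line 9, in <module>
ValueError: it knows: apron_mid, bay, cleaner_mid, guide_mid, lane_mid, pack_mid, pack_nose, pack_tail, roof_mid, wax_mid
```

View pics/top0.png

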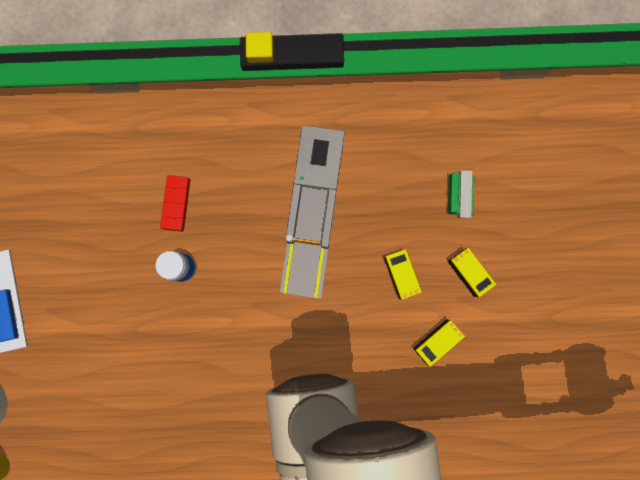

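```bash
cat > h.py <<'E'
import numpy as np,cv2
def w(s,row,col,z=None):
    K,R,t=s["K"],s["R"],s["t"]
    d=R.T@np.linalg.solve(K,[col,row,1.]); c=-R.T@t
    if z is None:
        p=s["z_map"][int(round(row)),int(round(col))]; return c+d*p
    return c+d*(z-c[2])/d[2]
E
python3 - <<'E'
from h import *
s=dict(np.load("top0.npz"));im=s["image"]
cv2.imwrite("pics/cropA.png",np.hstack([cv2.resize(im[235:375,375:505],None,fx=4,fy=4,interpolation=cv2.INTER_CUBIC)[:560]]))
# yellow tops
hsv=cv2.cvtColor(im,cv2.COLOR_BGR2HSV)
m=cv2.inRange(hsv,(22,120,100),(35,255,255)); 
for n,st,ce in zip(*(lambda r:(range(r[0]),r[2],r[3]))(cv2.connectedComponentsWithStats(m))):
    if st[4]>60: print(st.tolist(),ce.round(1))
for q,z in dict(packs=0).items():
    for r,c in ((272,404),(272,473),(342,440)):
        print(w(s,r,c).round(4))
for r,c in ((240,305),(271,301),(221,312),(157,321),(200,174),(265,173),(195,462)): print((r,c),w(s,r,c).round(4))
E
```

```text
[0, 0, 640, 480, 303290] [318.6 239.4]
[245, 32, 28, 29, 738] [259.   45.4]
[283, 243, 11, 51, 162] [288.  268.3]
[314, 248, 10, 50, 161] [318.7 272.5]
[386, 249, 36, 51, 935] [403.7 275.3]
[451, 248, 45, 49, 930] [472.5 270.9]
[416, 320, 49, 47, 969] [440.9 342.1]
[ 0.4584 -0.1552  0.0439]
[ 0.4544 -0.2883  0.0437]
[ 0.3226 -0.2178  0.0462]
(240, 305) [0.5264 0.0349 0.0464]
(271, 301) [0.468  0.046  0.0054]
(221, 312) [0.5687 0.021  0.0041]
(157, 321) [ 0.6848 -0.0012  0.0689]
(200, 174) [0.6183 0.2979 0.0192]
(265, 173) [0.4814 0.2775 0.112 ]
(195, 462) [ 0.6093 -0.2803  0.0213]
```

View pics/cropA.png

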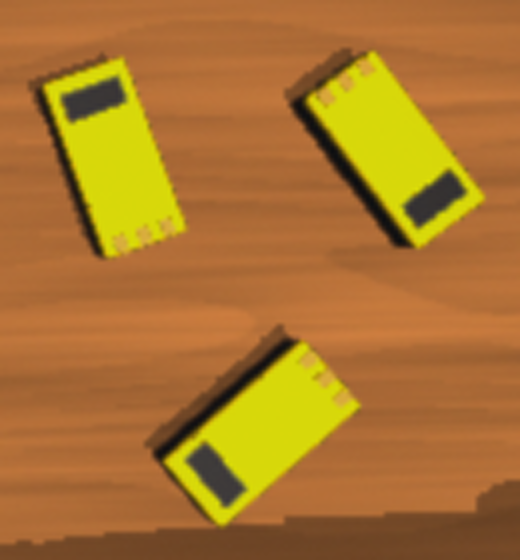

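The candidates are the packs at (404,274), (473,272) and (440,343). The one farthest right is (473,272). Its brass strips are at the upper-left end, near (460,255), and its label is at the lower right.

Run:
```python
from h import *
from scipy import ndimage as nd
s=dict(np.load("top0.npz"));im=s["image"]
hsv=cv2.cvtColor(im,cv2.COLOR_BGR2HSV)
m=cv2.inRange(hsv,(22,120,100),(35,255,255))
def pts(l,t,wd,h,z,close=False):
    a=np.zeros_like(m);a[t:t+h,l:l+wd]=m[t:t+h,l:l+wd]
    r,c=np.nonzero(a);return np.array([w(s,y,x,z)[:2] for y,x in zip(r,c)])
P=pts(449,246,49,53,.044)
(c,sz,an)=cv2.minAreaRect((P*1000).astype(np.float32));print("pack rect",c,sz,an)
nose=w(s,255,460,.044)[:2];tail=w(s,288,484,.044)[:2]
B=cv2.boxPoints((c,sz,an));e1=B[1]-B[0];e2=B[2]-B[1];e=e1 if np.linalg.norm(e1)>np.linalg.norm(e2) else e2
e/=np.linalg.norm(e); e*=np.sign(e@(nose-tail));print("pack yaw",np.degrees(np.arctan2(e[1],e[0])))
ks=[pts(281,243,16,52,.013),pts(313,247,13,52,.013)]
for k in ks:
    q=k.mean(0);u,v,vt=np.linalg.svd(k-q);d=vt[0]*np.sign(vt[0][0]);print("kerb",q,np.degrees(np.arctan2(d[1],d[0])),(((k-q)@d).min(),((k-q)@d).max()))
# depth height map bay
H,W=m.shape;rr,cc=np.mgrid[:H,:W];K,R,t=s["K"],s["R"],s["t"]
cam=np.stack([(cc-K[0,2])/K[0,0],(rr-K[1,2])/K[1,1],np.ones((H,W))],-1)*s["z_map"][...,None]
X=(cam-t)@R
g=(X[...,2]>.055)&(X[...,2]<.075)&(cc>270)&(cc<360)&(rr>110)&(rr<200)
r=cv2.minAreaRect((X[g][:,:2]*1000).astype(np.float32));print("roof",r)
g=(X[...,2]>.035)&(X[...,2]<.075)&(cc>270)&(cc<360)&(rr>110)&(rr<250)
r=cv2.minAreaRect((X[g][:,:2]*1000).astype(np.float32));print("walls",r, X[g][:,2].mean())
cv2.imwrite("pics/bay.png",cv2.resize(im[120:305,260:360],None,fx=3.2,fy=3.2,interpolation=cv2.INTER_CUBIC))
```

```text
pack rect (455.1449890136719, -288.68719482421875) (91.12671661376953, 42.839359283447266) 34.22703170776367
pack yaw 34.22702
kerb [0.47385803 0.07155039] -9.765125750712308 (np.float64(-0.04980080018073948), np.float64(0.051098029970254796))
kerb [0.46372043 0.01047851] -9.879604224733857 (np.float64(-0.049605134825462735), np.float64(0.04970729190109394))
roof ((672.6516723632812, 5.720249176025391), (84.01483154296875, 148.09600830078125), 80.26351165771484)
walls ((631.7307739257812, 12.72491455078125), (84.615234375, 230.91392517089844), 80.10883331298828) 0.061005879274118
```

View pics/bay.png

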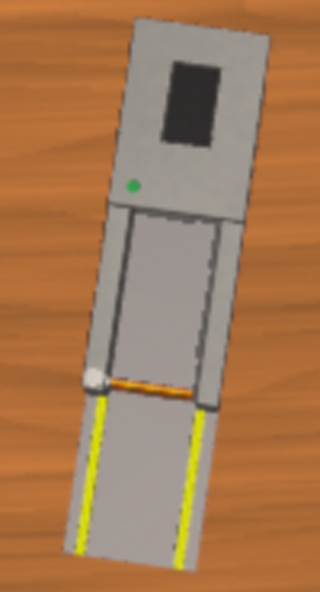

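arm_command:
  motion: [0.0347,-0.0162,0.008,0,0,0,1,0.0347,-0.0162,0.008,0,0,0,1,0.0347,-0.0162,0.008,0,0,0,1,0.0347,-0.0162,0.008,0,0,0,1,0.0347,-0.0162,0.008,0,0,0,1,0.0347,-0.0162,0.008,0,0,0,1,0.0347,-0.0162,0.008,0,0,0,1,0.0347,-0.0162,0.008,0,0,0,1,0.0347,-0.0162,0.008,0,0,0,1,0.0347,-0.0162,0.008,0,0,0,1,0,0,0,0,0,-8.35,1,0,0,0,0,0,-8.35,1]

```text
clock: 1.6
position: [0.4559, -0.2881, 0.1509]
tcp_rot: [[0.822, 0.569, -0.001], [0.569, -0.822, 0.0], [-0.0, -0.001, -1.0]]
contact_force: [0.1, -0.6, -0.7]
grip_width: 0.0852
grasp_force: 0.0
```

```bash
cat >> h.py <<'E'
def wpts(s,mask,z):
    r,c=np.nonzero(mask);K,R,t=s["K"],s["R"],s["t"]
    d=np.stack([(c-K[0,2])/K[0,0],(r-K[1,2])/K[1,1],np.ones(len(r))],1)@R;o=-R.T@t
    return (o+d*((z-o[2])/d[:,2])[:,None])[:,:2]
def yellow(im): return cv2.inRange(cv2.cvtColor(im,cv2.COLOR_BGR2HSV),(22,120,100),(35,255,255))
E
python3 - <<'E'
from station import env
from h import *
s=env.snapshot("wrist");cv2.imwrite("pics/wr1.png",s["image"])
m=yellow(s["image"]);n,l,st,ce=cv2.connectedComponentsWithStats(m)
for i in range(1,n):
    if st[i,4]>800:
        r=cv2.minAreaRect((wpts(s,l==i,.044)*1000).astype(np.float32));print(st[i],np.round(r[0],1),np.round(r[1],1),r[2])
E
```

```text
[   78    11    98   181 10531] [ 455.9 -156. ] [89.  41.8] 18.05545425415039
[ 289  164   71  141 8122] [ 456.  -290.6] [89.5 41.2] 34.424808502197266
[  47  305  138   65 5006] [ 322.7 -220.2] [42.6 90.2] 38.91852569580078
```

View pics/wr1.png

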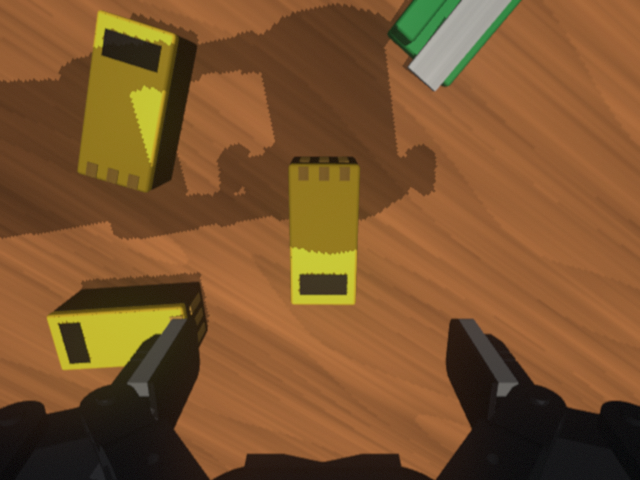

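The wrist view shows the chosen pack at (324,230), with its brass strips at the top end (324,168) and label at the bottom. The jaws straddle its width. Both cameras agree on the pose.

arm_command:
  motion: [-0.001,0.001,0.035,0,0,0,1,0,0,0.035,0,0,0,1,0,0,0.035,0,0,0,1,0,0,0.02,0,0,0,1,0,0,0.013,0,0,0,1,0,0,0,0,0,0,0.3,0,0,0,0,0,0,0.3,0,0,0,0,0,0,0.3,0,0,0,0,0,0,0.3,0,0,0,0,0,0,0.3]
  force: 40

```text
clock: 2.65
position: [0.4559, -0.2916, 0.015]
tcp_rot: [[0.827, 0.562, 0.002], [0.562, -0.827, -0.002], [0.001, 0.002, -1.0]]
contact_force: [-1.0, 1.6, 6.0]
grip_width: 0.0415
grasp_force: 43.0
```

arm_command:
  motion: [0,0,-0.04,0,0,0,0.3,0,0,-0.045,0,0,0,0.3,0.0242,-0.0339,0,0,0,0,0.3,0.0242,-0.0339,0,0,0,0,0.3,0.0242,-0.0339,0,0,0,0,0.3,0.0242,-0.0339,0,0,0,0,0.3,0.0242,-0.0339,0,0,0,0,0.3,0.0242,-0.0339,0,0,0,0,0.3,0.0242,-0.0339,0,0,0,0,0.3,0.0242,-0.0339,0,0,0,0,0.3]

```text
clock: 3.65
position: [0.462, 0.0441, 0.0983]
tcp_rot: [[0.827, 0.562, 0.0], [0.562, -0.827, -0.0], [0.0, 0.0, -1.0]]
contact_force: [0.6, 0.6, -4.5]
grip_width: 0.0415
grasp_force: 43.2
```

arm_command:
  motion: [0,0,0,0,0,7.35,0.3,0,0,0,0,0,7.35,0.3,0,0,0,0,0,7.35,0.3,0,0,0,0,0,7.35,0.3,0,0,0,0,0,7.35,0.3,0,0,0,0,0,7.35,0.3,0,0,0,0,0,0,0.3,0,0,0,0,0,0,0.3]

```text
clock: 4.45
position: [0.4623, 0.0424, 0.0982]
tcp_rot: [[0.986, -0.169, -0.0], [-0.169, -0.986, 0.0], [-0.0, 0.0, -1.0]]
contact_force: [-0.3, -0.9, -3.9]
grip_width: 0.0414
grasp_force: 43.3
```

Run:
```python
from station import env
from h import *
s=env.snapshot("wrist");cv2.imwrite("pics/wr2.png",s["image"]);np.savez("wr2.npz",**s)
t=env.snapshot("side");cv2.imwrite("pics/side2.png",t["image"]);np.savez("side2.npz",**t)
o=env.get_obs();print(o["position"],o["tcp_rot"])
m=yellow(s["image"]);n,l,st,ce=cv2.connectedComponentsWithStats(m)
for i in range(1,n):
    if st[i,4]>200:
        for z in (.013,o["position"][2]-.015+.044):
            r=cv2.minAreaRect((wpts(s,l==i,z)*1000).astype(np.float32));print(st[i],z,np.round(r[0],1),np.round(r[1],1),r[2])
```

```text
[0.46236584 0.04238673 0.09823453] [[ 9.85513589e-01 -1.69596432e-01 -1.28148446e-04]
 [-1.69596429e-01 -9.85513597e-01  3.35847791e-05]
 [-1.31987894e-04 -1.13647374e-05 -9.99999991e-01]]
[258 145  13  62 627] 0.013 [507.9  64.3] [ 6.3 32.6] 80.21757507324219
[258 145  13  62 627] 0.12723452866309568 [523.7  46. ] [ 3.1 16.3] 80.21749877929688
[374 145  14  62 626] 0.013 [497.5   3.4] [ 6.4 32.6] 80.64542388916016
[374 145  14  62 626] 0.12723452866309568 [518.5  15.6] [ 3.2 16.3] 80.64542388916016
[  249   222   148   232 27175] 0.013 [399.3  51.5] [ 82.7 159.1] 80.31826782226562
[  249   222   148   232 27175] 0.12723452866309568 [469.5  39.6] [41.3 79.4] 80.31829071044922
```

View pics/wr2.png

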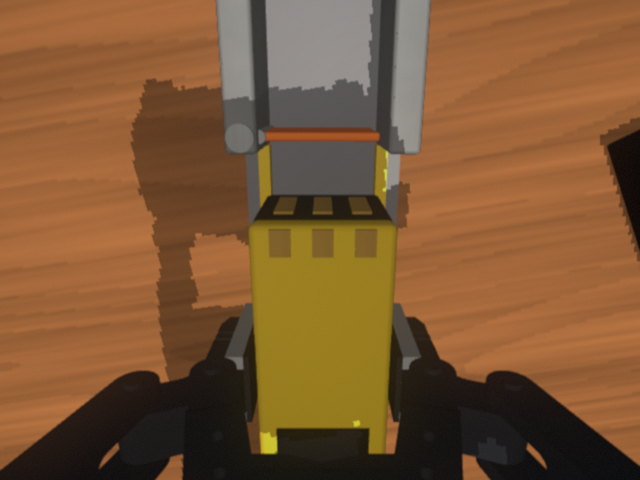

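The wrist view shows the held pack (brass end ahead at (322,208)) centred between the kerbs, with the shut flap ahead at (320,134). I'll lower it now.

arm_command:
  motion: [0,0,0.03,0,0,0,0.3,0,0,0.03,0,0,0,0.3,0,0,0.01,0,0,0,0.3,0,0,0.004,0,0,0,0.3,0,0,0.002,0,0,0,0.3,0,0,0,0,0,0,0.3,0,0,0,0,0,0,0.3]

```text
clock: 5.25
position: [0.4636, 0.0422, 0.0235]
tcp_rot: [[0.985, -0.171, 0.002], [-0.171, -0.985, -0.0], [0.002, 0.0, -1.0]]
contact_force: [-0.0, 0.3, -3.5]
grip_width: 0.0412
grasp_force: 43.1
```

arm_command:
  motion: [0,0,0.001,0,0,0,0.3,0,0,0.001,0,0,0,0.3,0,0,0.001,0,0,0,0.3,0,0,0,0,0,0,0.3,0,0,0,0,0,0,0.3]

```text
clock: 5.75
position: [0.4628, 0.0423, 0.02]
tcp_rot: [[0.985, -0.171, 0.0], [-0.171, -0.985, -0.0], [0.0, 0.0, -1.0]]
contact_force: [-3.6, 0.6, 5.7]
grip_width: 0.0414
grasp_force: 44.4
```

arm_command:
  motion: [0,0,0,0,0,0,0.7,0,0,0,0,0,0,1,0,0,0,0,0,0,1,0,0,0,0,0,0,1,0,0,0,0,0,0,1,0,0,-0.03,0,0,0,1,0,0,-0.04,0,0,0,1,0,0,-0.04,0,0,0,1,-0.04,0,0,0,0,0,0,-0.04,0,0,0,0,0,0,-0.02,0,0,0,0,0,0,0,0,0,0,0,0,0]

```text
clock: 6.95
position: [0.3619, 0.0601, 0.1287]
tcp_rot: [[0.985, -0.171, -0.001], [-0.171, -0.985, 0.0], [-0.001, -0.0, -1.0]]
contact_force: [1.4, 0.6, 0.4]
grip_width: 0.0283
grasp_force: 0.0
```

Run:
```python
from station import env
from h import *
s=env.snapshot("wrist");cv2.imwrite("pics/wr3.png",s["image"])
o=env.get_obs();print(o["position"],o["grip_width"],o["contact_force"])
m=yellow(s["image"]);n,l,st,ce=cv2.connectedComponentsWithStats(m)
ex=np.array([.9854,-.1702]);ey=np.array([.1702,.9854]);O=np.array([.5231,.0315])
for i in range(1,n):
    if st[i,4]>200:
        for z in (.013,.049):
            r=cv2.minAreaRect((wpts(s,l==i,z)*1000).astype(np.float32));d=np.array(r[0])/1000-O
            print(st[i],z,"bay",(d@ex).round(4),(d@ey).round(4),np.round(r[1],1),r[2])
```

```text
[0.36359626 0.05968415 0.12927041] 0.020485402531152552 [1.32918964 0.77279731 0.06584937]
[ 260    0   16  137 1578] 0.013 bay -0.0683 0.0296 [ 6.6 71.2] 80.30375671386719
[ 260    0   16  137 1578] 0.049 bay -0.0706 0.0254 [ 5.7 61.3] 80.30374145507812
[  278     0    90   143 10498] 0.013 bay -0.07 -0.0011 [48.5 74.6] 80.20728302001953
[  278     0    90   143 10498] 0.049 bay -0.0721 -0.001 [41.7 64.2] 80.20738220214844
[ 370    0   17  138 1616] 0.013 bay -0.0686 -0.0319 [ 6.9 71.8] 80.33123016357422
[ 370    0   17  138 1616] 0.049 bay -0.0709 -0.0275 [ 5.9 61.8] 80.33123016357422
```

View pics/wr3.png

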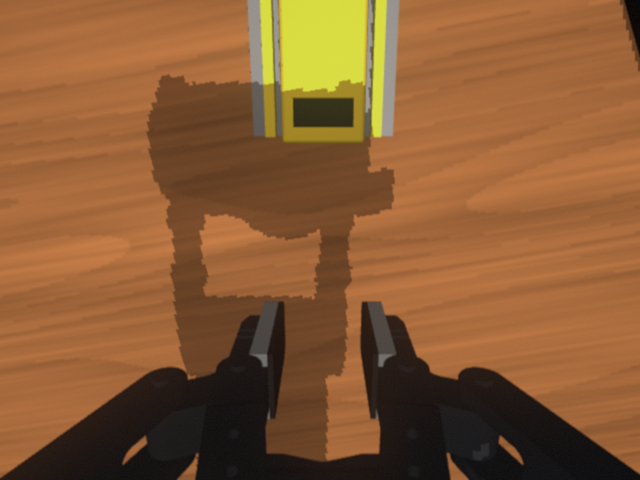

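The pack lies between the kerbs at the top of the view, its label end (323,112) towards the robot and its tail at (323,141), centred on the lane. Next I lower the shut fingers behind the tail.

arm_command:
  motion: [0,0.0015,0.036,0,0,0,0,0,0,0.036,0,0,0,0,0,0,0.026,0,0,0,0,0,0,0.01,0,0,0,0,0,0,0,0,1.5,0,0,0.02,0,0.0005,0,0,0,0,0.01,0,0.0003,0,0,0,0,0,0,0,0,0,0,0,0,0,0,0,0,0,0]

```text
clock: 7.9
position: [0.3938, 0.0528, 0.022]
tcp_rot: [[0.985, -0.171, 0.027], [-0.171, -0.985, -0.005], [0.027, 0.0, -1.0]]
contact_force: [0.5, -0.4, -0.3]
grip_width: 0.0001
grasp_force: 0.0
```

arm_command:
  motion: [0.003,0,0.0001,0,0,0,0,0.003,0,0.0001,0,0,0,0,0.003,0,0.0001,0,0,0,0,0.003,0,0.0001,0,0,0,0,0.003,0,0.0001,0,0,0,0,0.003,0,0.0001,0,0,0,0,0.003,0,0.0001,0,0,0,0,0.003,0,0.0001,0,0,0,0]

```text
clock: 8.7
position: [0.4166, 0.0489, 0.0208]
tcp_rot: [[0.985, -0.171, 0.024], [-0.171, -0.985, -0.004], [0.025, 0.0, -1.0]]
contact_force: [-2.3, 0.4, 0.4]
grip_width: -0.0
grasp_force: 1.2
```

arm_command:
  motion: [0.004,0,0.0001,0,0,0,0,0.004,0,0.0001,0,0,0,0,0.004,0,0.0001,0,0,0,0,0.004,0,0.0001,0,0,0,0,0.004,0,0.0001,0,0,0,0,0.004,0,0.0001,0,0,0,0,0.004,0,0.0001,0,0,0,0,0.004,0,0.0001,0,0,0,0,0.004,0,0.0001,0,0,0,0,0.004,0,0.0001,0,0,0,0]

```text
clock: 9.7
position: [0.454, 0.0423, 0.0196]
tcp_rot: [[0.985, -0.172, 0.02], [-0.171, -0.985, -0.004], [0.02, 0.0, -1.0]]
contact_force: [-5.2, 0.9, -1.9]
grip_width: 0.0001
grasp_force: 2.9
```

Run:
```python
from station import env
from h import *
s=env.snapshot("wrist");t=env.snapshot("top")
cv2.imwrite("pics/mid.png",np.hstack([cv2.resize(s["image"],(400,300)),cv2.resize(t["image"][110:310,230:430],(300,300))]))
o=env.get_obs();print(o["position"],o["contact_force"])
```

```text
[0.45496542 0.04212345 0.0200464 ] [-5.01394721 -0.04692303 -1.92653902]
```

View pics/mid.png

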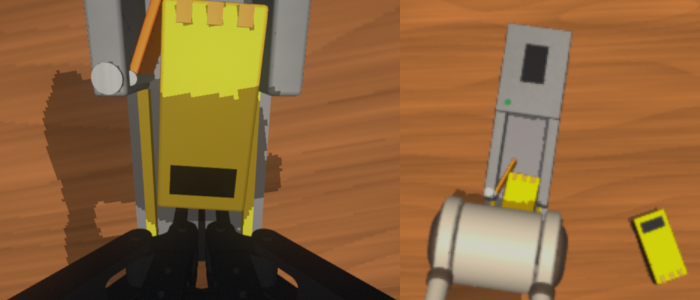

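The pack is through the flap. The flap stands about 65° open on its left side, and the pack is slightly skewed but between the walls. I'll keep pushing.

arm_command:
  motion: [0.004,0,0.0001,0,0,0,0,0.004,0,0.0001,0,0,0,0,0.004,0,0.0001,0,0,0,0,0.004,0,0.0001,0,0,0,0,0.004,0,0.0001,0,0,0,0,0.004,0,0.0001,0,0,0,0,0.004,0,0.0001,0,0,0,0,0.004,0,0.0001,0,0,0,0,0.004,0,0.0001,0,0,0,0,0.004,0,0.0001,0,0,0,0,0.004,0,0.0001,0,0,0,0,0.004,0,0.0001,0,0,0,0]

```text
clock: 11.0
position: [0.5041, 0.0335, 0.0212]
tcp_rot: [[0.985, -0.172, 0.026], [-0.171, -0.985, -0.005], [0.026, 0.0, -1.0]]
contact_force: [-4.4, -1.1, -0.8]
grip_width: -0.0004
grasp_force: 1.7
```

arm_command:
  motion: [0.004,0,0.0001,0,0,0,0,0.004,0,0.0001,0,0,0,0,0.004,0,0.0001,0,0,0,0,0.004,0,0.0001,0,0,0,0,0.004,0,0.0001,0,0,0,0,0.004,0,0.0001,0,0,0,0,0.004,0,0.0001,0,0,0,0,0.004,0,0.0001,0,0,0,0,0.004,0,0.0001,0,0,0,0,0,0,0,0,0,0,0]

```text
clock: 12.0
position: [0.5404, 0.0273, 0.0217]
tcp_rot: [[0.985, -0.172, 0.028], [-0.172, -0.985, -0.005], [0.028, -0.0, -1.0]]
contact_force: [-1.6, -0.2, 0.1]
grip_width: -0.0002
grasp_force: 0.6
```

arm_command:
  motion: [0.003,0,0.0001,0,0,0,0,0.003,0,0.0001,0,0,0,0,0.003,0,0.0001,0,0,0,0,0.003,0,0.0001,0,0,0,0,0.003,0,0.0001,0,0,0,0,0.003,0,0.0001,0,0,0,0,0.003,0,0.0001,0,0,0,0]

```text
clock: 12.7
position: [0.5595, 0.024, 0.0216]
tcp_rot: [[0.985, -0.171, 0.024], [-0.171, -0.985, -0.004], [0.025, 0.0, -1.0]]
contact_force: [-7.2, -0.7, 3.8]
grip_width: 0.0
grasp_force: 3.3
```

arm_command:
  motion: [0.001,0,0,0,0,0,0,0.001,0,0,0,0,0,0,0.001,0,0.0001,0,0,0,0]

```text
clock: 13.0
position: [0.5624, 0.0235, 0.0216]
tcp_rot: [[0.985, -0.171, 0.024], [-0.171, -0.985, -0.004], [0.025, 0.0, -1.0]]
contact_force: [-6.7, -1.0, 4.2]
grip_width: 0.0002
grasp_force: 3.4
```

arm_command:
  motion: [0.001,0,0,0,0,0,0,0.001,0,0,0,0,0,0,0.001,0,0,0,0,0,0]

```text
clock: 13.3
position: [0.5652, 0.023, 0.0215]
tcp_rot: [[0.985, -0.171, 0.024], [-0.171, -0.985, -0.004], [0.025, 0.0, -1.0]]
contact_force: [-7.1, -0.5, 4.2]
grip_width: -0.0
grasp_force: 3.5
```

arm_command:
  motion: [0.001,0,0,0,0,0,0,0.001,0,0,0,0,0,0,0.001,0,0.0001,0,0,0,0]

```text
clock: 13.6
position: [0.5679, 0.0226, 0.0213]
tcp_rot: [[0.985, -0.171, 0.024], [-0.171, -0.985, -0.004], [0.024, 0.0, -1.0]]
contact_force: [-7.2, 0.0, 4.0]
grip_width: 0.0002
grasp_force: 3.5
```

arm_command:
  motion: [0.001,0,0,0,0,0,0,0.001,0,0,0,0,0,0,0.001,0,0,0,0,0,0]

```text
clock: 13.9
position: [0.5715, 0.0218, 0.0213]
tcp_rot: [[0.985, -0.171, 0.025], [-0.171, -0.985, -0.005], [0.026, 0.0, -1.0]]
contact_force: [-4.9, -0.8, 1.0]
grip_width: 0.0002
grasp_force: 2.6
```

arm_command:
  motion: [0.001,0,0,0,0,0,0,0.001,0,0,0,0,0,0,0.001,0,0.0001,0,0,0,0]

```text
clock: 14.2
position: [0.5737, 0.0215, 0.0212]
tcp_rot: [[0.985, -0.171, 0.023], [-0.171, -0.985, -0.004], [0.023, 0.0, -1.0]]
contact_force: [-10.5, -0.5, 7.4]
grip_width: 0.0002
grasp_force: 5.5
```

arm_command:
  motion: [0,0,0,0,0,0,0,0,0,0,0,0,0,0]

```text
clock: 14.4
position: [0.5737, 0.0215, 0.0212]
tcp_rot: [[0.985, -0.171, 0.023], [-0.171, -0.985, -0.004], [0.024, 0.0, -1.0]]
contact_force: [-8.0, -1.0, 5.7]
grip_width: -0.0001
grasp_force: 4.6
```

arm_command:
  motion: [0.001,0,0,0,0,0,0,0.001,0,0,0,0,0,0]

```text
clock: 14.6
position: [0.5743, 0.0215, 0.0211]
tcp_rot: [[0.985, -0.171, 0.02], [-0.171, -0.985, -0.004], [0.02, 0.0, -1.0]]
contact_force: [-15.3, 0.4, 12.5]
grip_width: -0.0003
grasp_force: 8.1
```

arm_command:
  motion: [0,0,-0.0005,0,0,0,0,0,0,-0.0005,0,0,0,0,0,0,0,0,0,0,0]

```text
clock: 14.9
position: [0.5743, 0.0214, 0.0212]
tcp_rot: [[0.985, -0.171, 0.02], [-0.171, -0.985, -0.004], [0.021, 0.0, -1.0]]
contact_force: [-9.2, -1.0, 1.9]
grip_width: -0.0001
grasp_force: 4.7
```

arm_command:
  motion: [0.0005,0,-0.0003,0,0,0,0,0.0005,0,-0.0003,0,0,0,0,0,0,0,0,0,0,0]

```text
clock: 15.2
position: [0.5745, 0.0214, 0.0212]
tcp_rot: [[0.985, -0.171, 0.019], [-0.171, -0.985, -0.003], [0.019, 0.0, -1.0]]
contact_force: [-10.4, 0.1, 0.2]
grip_width: 0.0
grasp_force: 5.1
```

arm_command:
  motion: [0.0005,0,-0.0003,0,0,0,0,0.0003,0,-0.0002,0,0,0,0,0,0,0,0,0,0,0,0,0,0,0,0,0,0]

```text
clock: 15.6
position: [0.5748, 0.0213, 0.0213]
tcp_rot: [[0.985, -0.171, 0.018], [-0.171, -0.985, -0.003], [0.018, 0.0, -1.0]]
contact_force: [-8.7, -0.5, -1.4]
grip_width: -0.0
grasp_force: 5.4
```

arm_command:
  motion: [0.0005,0,0,0,0,0,0,0.0005,0,0,0,0,0,0,0,0,0,0,0,0,0,0,0,0,0,0,0,0]

```text
clock: 16.0
position: [0.575, 0.0213, 0.0212]
tcp_rot: [[0.985, -0.171, 0.016], [-0.171, -0.985, -0.003], [0.016, 0.0, -1.0]]
contact_force: [-12.5, -0.7, 1.1]
grip_width: 0.0002
grasp_force: 6.7
```

arm_command:
  motion: [0,0,0,0,0,0,0,0,0,0,0,0,0,0,0,0,0,0,0,0,0,0,0,0,0,0,0,0,0,0,0,0,0,0,0,0,0,0,0,0,0,0,0,0,0,0,0,0,0,0,0,0,0,0,0,0,0,0,0,0,0,0,0,0,0,0,0,0,0,0,0,0,0,0,0,0]

```text
schema error: expected a multiple of 7 numbers
```

arm_command:
  motion: [0,0,0,0,0,0,0,0,0,0,0,0,0,0,0,0,0,0,0,0,0,0,0,0,0,0,0,0,0,0,0,0,0,0,0,0,0,0,0,0,0,0,0,0,0,0,0,0,0,0,0,0,0,0,0,0,0,0,0,0,0,0,0,0,0,0,0,0,0,0]

```text
clock: 17.0
position: [0.575, 0.0213, 0.0212]
tcp_rot: [[0.985, -0.171, 0.016], [-0.171, -0.985, -0.003], [0.016, 0.0, -1.0]]
contact_force: [-12.1, -1.1, 0.6]
grip_width: -0.0001
grasp_force: 6.7
```

arm_command:
  motion: [-0.0003,0,0,0,0,0,0,-0.0003,0,0,0,0,0,0,-0.0003,0,0,0,0,0,0,-0.0003,0,0,0,0,0,0,-0.0003,0,0,0,0,0,0]

```text
clock: 17.5
position: [0.5749, 0.0213, 0.0214]
tcp_rot: [[0.985, -0.171, 0.019], [-0.171, -0.985, -0.003], [0.019, 0.0, -1.0]]
contact_force: [-7.8, -1.6, -3.4]
grip_width: 0.0
grasp_force: 4.9
```

arm_command:
  motion: [-0.0003,0,0,0,0,0,0,-0.0003,0,0,0,0,0,0,-0.0003,0,0,0,0,0,0,-0.0003,0,0,0,0,0,0,-0.0003,0,0,0,0,0,0]

```text
clock: 18.0
position: [0.5746, 0.0213, 0.0218]
tcp_rot: [[0.985, -0.172, 0.022], [-0.172, -0.985, -0.004], [0.022, 0.0, -1.0]]
contact_force: [-5.1, -1.5, -3.9]
grip_width: 0.0001
grasp_force: 4.5
```

arm_command:
  motion: [-0.0003,0,0,0,0,0,0,-0.0003,0,0,0,0,0,0,-0.0003,0,0,0,0,0,0,-0.0003,0,0,0,0,0,0,-0.0003,0,0,0,0,0,0]

```text
clock: 18.5
position: [0.5742, 0.0214, 0.0227]
tcp_rot: [[0.985, -0.172, 0.024], [-0.171, -0.985, -0.004], [0.025, 0.0, -1.0]]
contact_force: [-4.4, -0.9, -5.1]
grip_width: 0.0002
grasp_force: 4.0
```

arm_command:
  motion: [0,0,0.0005,0,0,0,0,0,0,0.0005,0,0,0,0,0,0,0.0003,0,0,0,0,0,0,0,0,0,0,0]

```text
clock: 18.9
position: [0.5744, 0.0214, 0.0221]
tcp_rot: [[0.985, -0.171, 0.025], [-0.171, -0.985, -0.004], [0.025, 0.0, -1.0]]
contact_force: [-7.0, -1.2, -1.7]
grip_width: -0.0
grasp_force: 4.2
```

arm_command:
  motion: [0.0005,0,0.0004,0,0,0,0,0.0005,0,0.0004,0,0,0,0,0.0003,0,0,0,0,0,0,0,0,0,0,0,0,0]

```text
clock: 19.3
position: [0.5748, 0.0213, 0.0212]
tcp_rot: [[0.985, -0.171, 0.022], [-0.171, -0.985, -0.004], [0.023, 0.0, -1.0]]
contact_force: [-10.1, -0.5, 1.8]
grip_width: 0.0001
grasp_force: 5.8
```

arm_command:
  motion: [0.0003,0,0.0001,0,0,0,0,0,0,0,0,0,0,0,0,0,0,0,0,0,0,0,0,0,0,0,0,0,0,0,0,0,0,0,0,0,0,0,0,0,0,0,0,0,0,0,0,0,0,0,0,0,0,0,0,0]

```text
clock: 20.1
position: [0.5748, 0.0213, 0.0212]
tcp_rot: [[0.985, -0.171, 0.021], [-0.171, -0.985, -0.004], [0.022, 0.0, -1.0]]
contact_force: [-11.8, -0.2, 3.6]
grip_width: -0.0001
grasp_force: 6.5
```

arm_command:
  motion: [-0.0003,0,0.0001,0,0,0,0,-0.0003,0,0.0001,0,0,0,0,-0.0003,0,0.0001,0,0,0,0]

```text
clock: 20.4
position: [0.5748, 0.0213, 0.0212]
tcp_rot: [[0.985, -0.171, 0.024], [-0.171, -0.985, -0.004], [0.024, 0.0, -1.0]]
contact_force: [-8.5, -1.1, 2.0]
grip_width: -0.0001
grasp_force: 5.5
```

arm_command:
  motion: [-0.0003,0,0.0002,0,0,0,0,-0.0003,0,0.0001,0,0,0,0,-0.0003,0,0.0001,0,0,0,0]

```text
clock: 20.7
position: [0.5748, 0.0213, 0.0212]
tcp_rot: [[0.985, -0.171, 0.026], [-0.171, -0.985, -0.005], [0.026, 0.0, -1.0]]
contact_force: [-7.8, -1.8, 1.7]
grip_width: 0.0
grasp_force: 5.0
```

arm_command:
  motion: [-0.0003,0,0.0001,0,0,0,0,-0.0003,0,0.0001,0,0,0,0,-0.0003,0,0.0001,0,0,0,0]

```text
clock: 21.0
position: [0.5748, 0.0213, 0.0211]
tcp_rot: [[0.985, -0.172, 0.028], [-0.172, -0.985, -0.005], [0.028, -0.0, -1.0]]
contact_force: [-5.0, -1.2, 0.2]
grip_width: -0.0001
grasp_force: 4.3
```

Position holds while the force falls, so friction is keeping the pack in place.

arm_command:
  motion: [-0.0003,0,0.0001,0,0,0,0,-0.0003,0,0.0001,0,0,0,0,-0.0003,0,0.0001,0,0,0,0]

```text
clock: 21.3
position: [0.5747, 0.0213, 0.0211]
tcp_rot: [[0.985, -0.172, 0.03], [-0.172, -0.985, -0.005], [0.03, -0.0, -1.0]]
contact_force: [-2.9, -0.9, 2.8]
grip_width: -0.0002
grasp_force: 3.5
```

arm_command:
  motion: [-0.0003,0,0.0001,0,0,0,0,-0.0003,0,0.0001,0,0,0,0,-0.0003,0,0.0001,0,0,0,0]

```text
clock: 21.6
position: [0.5737, 0.0212, 0.0204]
tcp_rot: [[0.985, -0.172, 0.029], [-0.172, -0.985, -0.005], [0.03, 0.0, -1.0]]
contact_force: [1.0, -2.9, 1.3]
grip_width: 0.0
grasp_force: 1.7
```

arm_command:
  motion: [-0.001,0,0,0,0,0,0,-0.001,0,0,0,0,0,0,-0.001,0,0,0,0,0,0,-0.001,0,0,0,0,0,0,0,0,-0.005,0,0,0,0,0,0,-0.01,0,0,0,0,0,0,-0.015,0,0,0,0,0,0,-0.02,0,0,0,0,0,0,-0.03,0,0,0,0,0,0,-0.03,0,0,0,0,-0.03,0,-0.03,0,0,0,0,-0.04,0,-0.02,0,0,0,0]

```text
clock: 22.8
position: [0.4968, 0.0354, 0.1819]
tcp_rot: [[0.985, -0.172, 0.032], [-0.172, -0.985, -0.004], [0.033, -0.001, -0.999]]
contact_force: [0.2, -0.2, 1.0]
grip_width: 0.0001
grasp_force: 0.0
```

arm_command:
  motion: [-0.05,0,0,0,0,0,0,-0.05,0,0,0,0,0,0,-0.05,0,0,0,0,0,0,0,0,0,0,0,0,0]

```text
clock: 23.2
position: [0.3416, 0.063, 0.1724]
tcp_rot: [[0.985, -0.17, 0.025], [-0.17, -0.985, -0.003], [0.025, -0.001, -1.0]]
contact_force: [1.3, 0.1, -0.1]
grip_width: -0.0003
grasp_force: 0.0
```

Run:
```python
from station import env
from h import *
t=env.snapshot("top");s=env.snapshot("wrist")
im=t["image"]
cv2.imwrite("pics/end.png",np.hstack([cv2.resize(im[120:300,250:390],(420,540),interpolation=cv2.INTER_CUBIC),cv2.resize(s["image"],(380,285)) if 0 else cv2.copyMakeBorder(cv2.resize(s["image"],(380,285)),0,255,0,0,cv2.BORDER_CONSTANT)]))
m=yellow(im);m[:180]=0;m[240:]=0;m[:,:285]=0;m[:,345:]=0
P=wpts(t,m>0,.049)-np.array([.5231,.0315]);ex=np.array([.9854,-.1702]);ey=np.array([.1702,.9854])
print(len(P),(P@ex).min(),(P@ex).max(),(P@ey).min(),(P@ey).max(),env.get_obs()["clock"])
```

```text
435 0.061505411141150865 0.10976742435670166 -0.027887230718643113 0.013979539651936216 23.3
```

View pics/end.png

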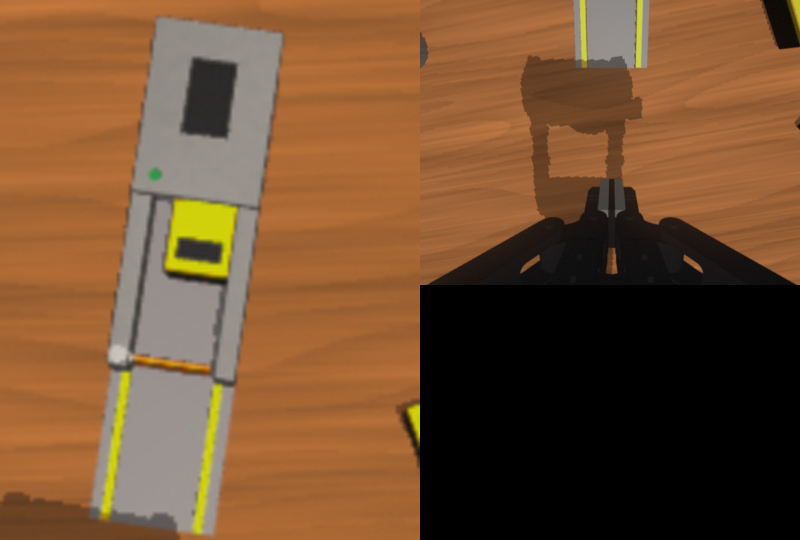

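The end view shows the flap shut at (170,364) and the pack flat in the lane at (200,240), with its nose under the roof. The lane edges and kerbs are clear. Handing in.

```bash
python3 -c "
from station import env
print(env.hand_in())"
```

```text
the job is handed in; nothing more can be done
None
```

I handed the job in at about 23 s: the pack was pushed through the flap, pressed on the contacts at about 12 N for a second (peak wrist reading about 15 N), and left upright behind the shut flap. The final touch on the contacts is hidden under the roof, so I'm judging it from the push forces, and the hand-in gave no verdict.

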